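Seat an award block in the engraving fixture and lock the toggle clamp on it

ROBOT

A 7-joint arm with a two-finger parallel gripper is mounted at the origin on the work surface. World frame = base frame: x ahead of the robot, y to its left, z up, the work surface at z = 0. Lengths are in m, angles in rad, forces in N, time in s.
With the tool pointing down it reaches from about 0.425 to 1.025 m from the base axis. Payload 9.4 kg.
Tool frame: the origin (TCP) lies at the very end of the fingers, on their centre line; the grasp point (between the pads) lies 19 mm behind it (robot.pinch_z is the distance from the TCP to the grasp point, in m); z points along the fingers, y is the line along which they close (so a half turn about z gives the same grasp; the last joint's range is limited). The gripper opens to 93 mm and grips with 3 to 60 N. Pads are 15 mm wide; open, the fingers measure 128 mm over their backs; the gripper's body (75 mm by 188 mm) begins 65 mm behind the grasp point.
Start: joints at [1.159, 0.599, -0.003, 1.599, 0.002, 0.943, -0.08], TCP at [0.238, -0.685, 0.219] pointing down, gripper open.
Joint ranges: [-2.57, 2.57], [-0.35, 1.97], [-1.29, 1.29], [0.11, 2.56], [-1.05, 4.19], [0.11, 1.86], [-2.63, 2.63]. Speed limits (rad/s): [2.22, 2.22, 3.01, 3.01, 3.14, 3.14, 3.14].

INTERFACE

Orientations are given as a rotation vector (axis times angle).
In Python, from cell import robot, optics, workorder, nets gives the robot as it stands.
- The arm moves only by the tool send_rows, never from a script. Its argument "commands" is a list of rows, each an object of numbers: "claw": the opening in per cent of the stroke, from 0 (shut) to 100 (fully open); "x", "y", "z": the shift along the tool's x, y, z in cm; "spin": the turn about the tool's z in degrees. In form: [{"claw": .., "x": .., "y": .., "z": .., "spin": ..}, ...]. A call has 1 to 5 rows; each row is the pose to reach, as a shift and turn from the pose commanded when the call began, along the tool's axes at that moment; what a row does not reach only later rows make up. A row lasts 1/12 s, in which the tool goes at most 41.7 mm and 7.16 degrees, less where a joint would pass 70% of its speed; a pose out of reach is approached as far as the arm can. A call with a gripper value outside its range is refused whole. The fingers move at their own pace and stop on an object; "grip_force" is the grip in N (left out, the last holds). Time passes only in rows, so rows that repeat a pose let the fingers close. It gives the time, the measured TCP pose, the force, the opening and the grip force at its end, in the units of the state.
- robot.observe(): the state, without advancing time (a new reading comes with each control period).
- optics.camera(name): name is "side" or "top" or "wrist"; returns a dict with "color" (384x512x3 uint8, blue, green, red), "vertical_fov" (degrees; the focal length in pixels is half the picture's height over the tangent of half this angle, whatever the lens; pixels are square), "cx", "cy" (the principal point, pixels), "R" (3x3) and "t" (3): a world point X has camera coordinates R X + t. Camera axes: x right, y down, z forward; pixel columns grow to the right and rows downward; lengths in m; the calibration is good to about 2 mm. A picture is of the moment at which its call begins. There is no depth.
- workorder.job_done(): hands the job in; it is judged then, once.
Trained networks look in a picture, given as the dict that the camera call returned (one of the last four; its "shot" number tells which), for a name from the list of things; names that differ only in an ending like _2 or _b are one class to them, and where a whole thing is asked for, a point or a joint stands for the part that bears it (a point fixed in the world has none). Each returns a list of dicts, best first, with "score" (0 to 1); they miss things now and then, are a little off and sometimes report something else, mostly with a low value. They report only what shows in the picture. A call takes as long as a camera call. They do not tell look-alikes from the thing itself.
- nets.find_in(picture, query): "xyz" ([x, y, z] in m, in world coordinates, good to about 4 mm: the middle of the surface that is visible of it).
- nets.pinpoint(picture, query): "xyz" ([x, y, z] in m, in world coordinates, good to about 4 mm: a listed point, or the origin of a listed thing).
The state is a dict: "time_s": time; "joints": joint angles; "joint_vel": joint speeds; "joint_torque": joint torques, N m; "tcp_pos": TCP position; "tcp_rot": TCP orientation; "wrist_force": force on the tool from outside, world axes, zero at the start; "wrist_torque": the same for the moment, N m; "opening": finger opening in m; "grip_force": force on a finger pad.
Only numpy, scipy, OpenCV 4.12 (cv2) and the standard library are available. Lean on these libraries where they do the work, as an engineer would, in place of code of your own. Each camera call takes 0.05 s, during which the arm holds its last target. There are 200 camera calls.

TASK

Put the loose rectangular acrylic award block flat into the engraving fixture and slide it gently home, touching all three locating pins, with the clamp still open. Then push the clamp's handle down, past its dead point, until it stays locked by itself and the rubber pad holds the block; do not force the handle once it has snapped over. Leave the block home and clamped, let go of everything, and leave the other things on the table where they are.

Things in the scene. Friction and masses are not known exactly. Their poses are not given: they have to be found in the camera images.
- award: the award block to be clamped: a clear pale-blue acrylic tablet with a white panel on top, 56 (its x) x 90 (its y) x 22 mm high, about 0.14 kg, lying flat loose on the table. Origin: centre of the underside; z up. The two ends are alike, so it may be laid in either way round
- fixture: the engraving fixture, fixed to the table: an aluminium plate 170 (x) x 290 (y) mm, 15 mm thick, z up. Origin on the table surface, 5 mm to +y of the plate's centre. It carries three locating pins at its -y end and the toggle clamp near its middle, the clamp's handle pointing to +y
- pins: the three steel locating pins, 10 mm in diameter, 14 mm tall over the plate; origin and axes as the fixture's. Two touch the seated block's +x long side (centres at x 33, y -120 and y -60 mm), between them a finger has 50 mm of room; one touches its +y short side (x 0, y -40 mm)
- clamp_foot (a point): foot of the toggle clamp on the plate's top, at x 0, y 17, z 15 mm of the fixture; axes as the fixture's. Its steel cheeks reach 14 mm to each side in x, 28 mm in y and 58 mm up, its flat feet 33 mm in x. The open clamp's arm stands up over them, up to 135 mm above the table and not beyond y -40 mm of the fixture
- nest (a point): where the centre of the block's underside is when the block is fully home against all three pins: on the plate's top face (15 mm above the table), at x 0, y -90 mm of the fixture; axes as the fixture's. The block comes home by moving to +x and to +y; its 90 mm length then lies along the fixture's y
- clamp_pivot (a point): the hinge of the clamp's handle, at x 0, y 33, z 64 mm of the fixture; axes as the fixture's, hinge along x. The handle is a straight bar from here in the plane x = 0, towards +y and up: steel 12 mm wide, 14 mm thick out to 70 mm, then a round black rubber grip 18 mm in diameter, ending 147 mm from the hinge
- handle (a joint): clamp handle angle in rad: 0 open, grows as it swings down to +y, 1.14 at its stop. Its elevation over horizontal is 1.20 minus this, give or take up to 0.20, set differently each time and not reported: feel for it. On a block it pushes back from 0.8 on, by up to 10 to 16 N square to the bar 110 mm from the hinge, fading to the dead point near 1.05; past 1.08 it snaps to the stop and stays
- pad: the black rubber pad, 22 mm in diameter, on a sprung spindle at the end of the clamp's arm. Origin: centre of its pressing face. Locked on a seated block it presses on its top with 25 to 40 N, 20 mm to +y of the block's centre
- drop_a: bystander: finished drop-shaped blue acrylic award, 60 mm wide, 18 mm high; origin under the round part's centre
- drop_b: bystander: another such award
- drop_c: bystander: another such award
- driver: bystander: screwdriver lying on the table; origin under its middle
- brush: bystander: small dusting brush lying on the table; origin under its middle
- cleaner: bystander: white bottle, 56 mm in diameter, 110 mm tall; origin centre of its underside
- plaque: bystander: wooden plaque 120 x 150 x 12 mm lying flat; origin centre of its underside
Not all that is in view belongs to the job. Leave any orange look-alike of the award alone.

How it is judged:
By the outcome, as a careful person would: the job done as asked, in the order asked, and still so for the second after the job is handed in, with the robot touching nothing.
It also fails if it takes over 72 s, if anything falls off the work surface, if the arm or the gripper's body presses on something with over 40 N, if the wrist force passes 120 N, or if a joint passes its speed limit or range.

## Working session

There is one attempt and no reset: what is moved stays moved. The work goes in short steps, Python scripts to look and compute and a tool call to move; the robot and the scene stay as the last step left them, time stands still between calls to the robot, and variables do not carry over. Pictures are saved under pics/ and viewed, at most 13 in all, crops included, and the job is handed in when it is done.

Besides the shell and the picture viewer there is one more tool, called after ">>>" as name(argument=value, ...) on one line, values as JSON. send_rows: Moves the arm, as the interface text tells. Its arguments: {"type":"object","properties":{"commands":{"type":"array","items":{"type":"object","properties":{"claw":{"type":"number"},"x":{"type":"number"},"y":{"type":"number"},"z":{"type":"number"},"spin":{"type":"number"}}}},"grip_force":{"type":"number"}},"required":["commands"]}

```bash
mkdir -p pics; ls
cat > h.py <<'E'
import numpy as np, cv2
from scipy.spatial.transform import Rotation as Ro
from cell import robot, optics, workorder, nets
def ray(p,u,v):
    f=p["color"].shape[0]/2/np.tan(np.radians(p["vertical_fov"])/2)
    d=np.array([(u-p["cx"])/f,(v-p["cy"])/f,1]); R=np.array(p["R"]); return -R.T@np.array(p["t"]), R.T@d
def atz(p,u,v,z):
    c,d=ray(p,u,v); return c+d*(z-c[2])/d[2]
def proj(p,X):
    f=p["color"].shape[0]/2/np.tan(np.radians(p["vertical_fov"])/2)
    c=np.array(p["R"])@np.array(X)+np.array(p["t"]); return c[:2]/c[2]*f+[p["cx"],p["cy"]]
def tri(obs):
    A=np.zeros((3,3));b=np.zeros(3)
    for p,u,v in obs:
        c,d=ray(p,u,v); d=d/np.linalg.norm(d); P=np.eye(3)-np.outer(d,d); A+=P;b+=P@c
    return np.linalg.solve(A,b)
def mv(target):  # shift in tool axes (cm)
    s=robot.observe(); return np.round(Ro.from_rotvec(s["tcp_rot"]).as_matrix().T@(np.array(target)-s["tcp_pos"])*100,2)
E
python3 - <<'E'
from h import *
np.set_printoptions(precision=4,suppress=True)
s=robot.observe();print(s['time_s'],s['tcp_pos'],Ro.from_rotvec(s['tcp_rot']).as_matrix())
for n in ["top","side"]:
    p=optics.camera(n); cv2.imwrite(f"pics/{n}0.png",p["color"])
    print(n,p["vertical_fov"],p["cx"],p["cy"])
    for q in ["award","fixture","pins","clamp_foot","nest","clamp_pivot","handle","pad"]:
        for m in ("find_in","pinpoint"):
            try:
                for r in getattr(nets,m)(p,q)[:3]: print(q,m,np.round(r["xyz"],4),round(r["score"],2),np.round(proj(p,r["xyz"])))
            except Exception as e: print(q,m,e)
E
```

```text
pics
0.0 [ 0.2381 -0.6843  0.2178] [[ 0.9444  0.3287 -0.0006]
 [ 0.3287 -0.9444  0.0014]
 [-0.0001 -0.0015 -1.    ]]
top 45.115963564325746 252.28887177417147 190.84245110105607
award find_in [ 0.4789 -0.5107  0.0235] 0.83 [414. 224.]
award find_in [ 0.4975 -0.3487  0.0208] 0.75 [357. 217.]
award find_in [ 0.5419 -0.2031  0.0234] 0.69 [307. 202.]
award pinpoint [ 0.5407 -0.2038 -0.001 ] 0.9 [306. 202.]
award pinpoint [ 0.4983 -0.3524 -0.007 ] 0.67 [356. 217.]
award pinpoint [ 0.4788 -0.511   0.0027] 0.64 [412. 224.]
fixture find_in [0.5647 0.0552 0.0159] 0.65 [219. 193.]
fixture pinpoint [0.5672 0.0607 0.001 ] 0.89 [217. 193.]
fixture pinpoint [ 0.3714 -0.3873 -0.0005] 0.54 [369. 261.]
pins find_in [ 0.7666 -0.2274  0.0209] 0.28 [315. 126.]
pins pinpoint [0.5586 0.0701 0.0151] 0.25 [214. 195.]
clamp_foot find_in [0.5655 0.0475 0.0159] 0.87 [221. 193.]
clamp_foot pinpoint [0.5622 0.0704 0.0139] 0.82 [214. 194.]
nest find_in [0.5642 0.048  0.0119] 0.74 [221. 194.]
nest pinpoint [ 0.5862 -0.0313  0.013 ] 0.79 [248. 186.]
clamp_pivot find_in [0.5662 0.0506 0.0153] 0.58 [220. 193.]
clamp_
[... 1263 characters left out ...]
57. 253.]
nest pinpoint [ 0.5862 -0.0297  0.0165] 0.92 [252. 224.]
nest pinpoint [ 0.8029 -0.1556  0.0044] 0.67 [194. 197.]
clamp_pivot find_in [0.557  0.0919 0.0187] 0.63 [258. 253.]
clamp_pivot pinpoint [0.556  0.0901 0.0654] 0.79 [258. 242.]
clamp_pivot pinpoint [ 0.7662 -0.2241 -0.0033] 0.33 [208. 187.]
handle find_in [0.5488 0.1452 0.1586] 0.69 [259. 234.]
handle find_in [0.7117 0.3259 0.0724] 0.24 [188. 307.]
handle pinpoint it knows: award, brush, clamp_foot, clamp_pivot, cleaner, driver, drop, fixture, nest, pad, pins, plaque
pad find_in [0.5625 0.048  0.1219] 0.45 [257. 218.]
pad pinpoint [ 0.371  -0.3912 -0.0003] 0.74 [317. 163.]
pad pinpoint [0.5697 0.0375 0.1154] 0.46 [255. 217.]
```

Run:
```python
import cv2
a=cv2.imread("pics/top0.png");c=cv2.resize(a[110:280,180:450],None,fx=2.9,fy=2.9,interpolation=cv2.INTER_CUBIC)
cv2.imwrite("pics/top0c.png",c)
```

```text
(no output)
```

View pics/top0.png

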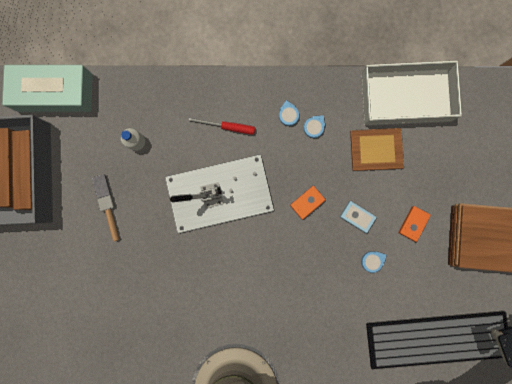

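View pics/top0c.png

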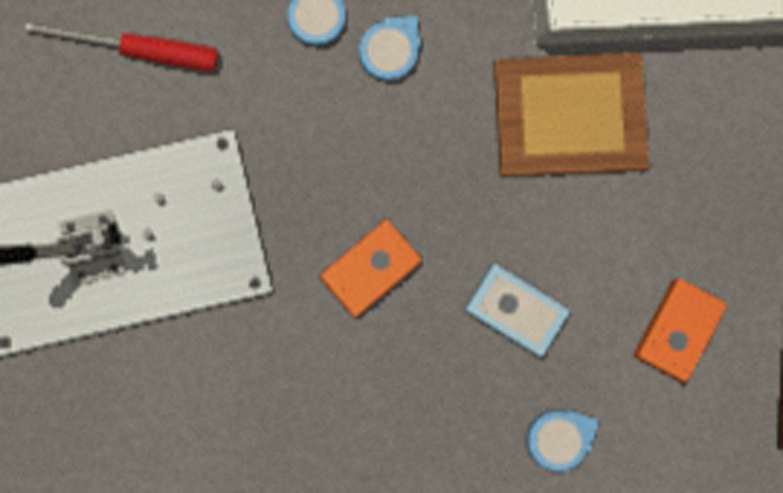

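View pics/side0.png

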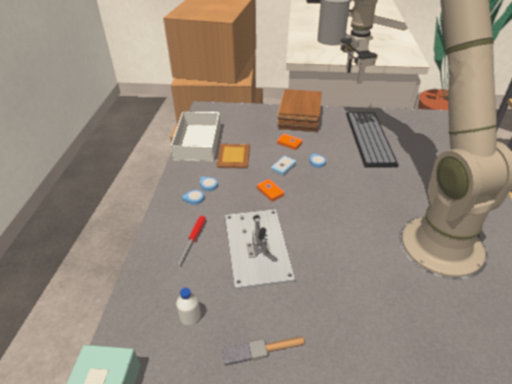

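The candidates are orange (308,202), pale blue with a white panel (358,217), and orange (415,224). The enlarged crop confirms that only the middle one at (358,217) fits the pale-blue tablet description. The fixture is at (219,193), with its pins near (235,179), (254,174) and (231,190) and the handle pointing left (+y).

Run:
```python
from h import *
np.set_printoptions(precision=4,suppress=True)
P={n:optics.camera(n) for n in ("top","side")}
C={}
for n,c0 in (("top",(358,217)),("side",(284,165))):
    p=P[n];im=p["color"]
    g=im.astype(int); x,y=c0
    m=((g[...,0]>130)&(g[...,1]>120)).astype(np.uint8)  # bright blue / white, not orange
    m=cv2.morphologyEx(m,cv2.MORPH_CLOSE,np.ones((5,5)))
    k,l,st,ce=cv2.connectedComponentsWithStats(m)
    i=l[y-6:y+7,x-6:x+7].ravel(); i=np.bincount(i[i>0]).argmax()
    pts=np.argwhere(l==i)[:,::-1].astype(np.float32)
    C[n]=ce[i];print(n,ce[i],st[i])
    W=np.array([atz(p,u,v,.022)[:2] for u,v in pts],np.float32)
    print("award rect",cv2.minAreaRect(W*1000))
print("award tri",tri([(P[n],*C[n]) for n in P]))
p=P["top"];g=p["color"].astype(int)
m=((g.min(2)>140)).astype(np.uint8);m=cv2.morphologyEx(m,cv2.MORPH_CLOSE,np.ones((7,7)))
k,l,st,ce=cv2.connectedComponentsWithStats(m);i=l[170:215,240];i=np.bincount(i[i>0]).argmax()
pts=np.argwhere(l==i)[:,::-1];W=np.array([atz(p,u,v,.015)[:2] for u,v in pts],np.float32)
print("plate",cv2.minAreaRect(W*1000),st[i])
for n in P:
    print([ (q,np.round(nets.pinpoint(P[n],q)[0]["xyz"],4)) for q in ("nest","clamp_foot","clamp_pivot","fixture")])
```

```text
top [358.2297 216.5459] [341 201  35  32 566]
award rect ((500.36444091796875, -351.1481628417969), (89.0413818359375, 55.24711990356445), 58.4551887512207)
side [226.0545 205.4446] [     0      0    512    384 127686]
award rect ((1007.2733764648438, -943.5997314453125), (3380.539306640625, 2916.568115234375), 3.2582385540008545)
award tri [ 0.6159 -0.3702 -0.1993]
plate ((565.7695922851562, 54.94505310058594), (168.63621520996094, 288.7447509765625), 13.652149200439453) [ 166  155  108   78 5196]
[('nest', array([ 0.5839, -0.0319,  0.0156])), ('clamp_foot', array([0.5583, 0.0701, 0.0138])), ('clamp_pivot', array([0.5589, 0.0905, 0.0615])), ('fixture', array([0.5673, 0.0631, 0.0034]))]
[('nest', array([ 0.5886, -0.0317,  0.0141])), ('clamp_foot', array([0.5587, 0.0739, 0.0146])), ('clamp_pivot', array([0.5567, 0.0909, 0.0662])), ('fixture', array([0.5642, 0.0625, 0.0002]))]
```

>>> send_rows(commands=[{"claw": 100,"x": 3.4,"y": -2.2,"z": 0,"spin": -7},{"claw": 100,"x": 6.8,"y": -4.4,"z": 0,"spin": -14},{"claw": 100,"x": 10.2,"y": -6.6,"z": 0,"spin": -21},{"claw": 100,"x": 13.6,"y": -8.8,"z": 0,"spin": -28},{"claw": 100,"x": 17,"y": -11,"z": 0,"spin": -35}])

```text
time_s: 2.52
tcp_pos: [0.3635, -0.5235, 0.2189]
tcp_rot: [2.792, 1.439, -0.0]
wrist_force: [0.6, -0.4, -0.3]
opening: 0.093
grip_force: 0.0
```

Run:
```python
from h import *
s=robot.observe();print(s["time_s"],s["tcp_pos"],Ro.from_rotvec(s['tcp_rot']).as_matrix().round(3).tolist(),mv([.5,-.351,.12]))
```

```text
2.5167 [ 0.36348911 -0.52350613  0.21887807] [[0.58, 0.814, 0.0], [0.814, -0.58, -0.001], [-0.0, 0.0, -1.0]] [21.97  1.1   9.88]
```

>>> send_rows(commands=[{"claw": 100,"x": 4,"y": 0.2,"z": 0.5,"spin": -1},{"claw": 100,"x": 8,"y": 0.4,"z": 1.5,"spin": -2},{"claw": 100,"x": 11.8,"y": 0.6,"z": 2.5,"spin": -3},{"claw": 100,"x": 15.6,"y": 0.8,"z": 4,"spin": -4},{"claw": 100,"x": 19,"y": 1,"z": 6,"spin": -4}])

```text
time_s: 2.93
tcp_pos: [0.4839, -0.3752, 0.1594]
tcp_rot: [2.742, 1.529, 0.003]
wrist_force: [0.4, -0.2, 0.3]
opening: 0.0929
grip_force: 0.0
```

```bash
cat > w.py <<'E'
from h import *
def st(t=None):
    s=robot.observe();M=Ro.from_rotvec(s['tcp_rot']).as_matrix()
    print(round(s["time_s"],2),np.round(s["tcp_pos"],4),"tooly deg",round(np.degrees(np.arctan2(M[1,1],M[0,1])),2),"F",np.round(s["wrist_force"],1),"op",round(s["opening"],4), "mv",mv(t) if t is not None else "")
E
python3 - <<'E'
from w import *
st([.5,-.351,.12])
p=optics.camera("wrist");cv2.imwrite("pics/w1.png",p["color"])
for m in ("find_in","pinpoint"):
  for r in getattr(nets,m)(p,"award"): print(m,np.round(r["xyz"],4),r["score"],proj(p,r["xyz"]))
E
```

```text
2.93 [ 0.4839 -0.3752  0.1594] tooly deg -31.72 F [ 0.4 -0.2  0.3] op 0.0929 mv [2.9  0.08 3.94]
find_in [ 0.5022 -0.3531  0.0214] 0.88 [260.60359269 151.18004073]
find_in [ 0.5368 -0.232   0.019 ] 0.83 [221.54707542  11.0447923 ]
find_in [ 0.4745 -0.5216  0.0164] 0.71 [319.78249774 295.6659538 ]
pinpoint [ 5.010e-01 -3.554e-01  1.000e-04] 0.96 [260.48018908 151.15263105]
```

View pics/w1.png

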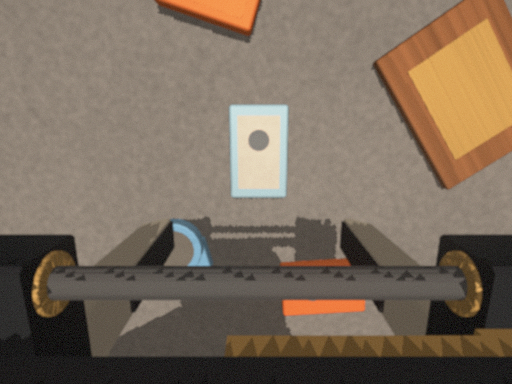

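The wrist view shows the pale-blue block upright in the picture, about (231–287, 105–197), centred near (259,151), between the lines of the fingers.

Run:
```python
from w import *
p=optics.camera("wrist");q=optics.camera("top")
g=p["color"].astype(int);m=((g[...,0]>135)&(g[...,1]>120)).astype(np.uint8)
m[215:]=0;m[:,330:]=0
m=cv2.morphologyEx(m,cv2.MORPH_CLOSE,np.ones((9,9)))
k,l,s_,ce=cv2.connectedComponentsWithStats(m);i=l[180,260];print(s_[i],ce[i])
pts=np.argwhere(l==i)[:,::-1]
r=cv2.minAreaRect(np.array([atz(p,u,v,.022)[:2] for u,v in pts],np.float32)*1000);print(r)
print("tri",tri([(p,*ce[i]),(q,358.23,216.55)]))
st(np.r_[np.array(r[0])/1000,.006])
```

```text
[ 231  105   61   95 5289] [260.59047079 152.15560597]
((500.186279296875, -352.4784851074219), (89.10941314697266, 55.51970672607422), 58.38561248779297)
tri [ 0.5003778  -0.35177319  0.0195723 ]
3.18 [ 0.4817 -0.3774  0.1587] tooly deg -31.82 F [ 0.8  0.5 -0.9] op 0.0932 mv [ 3.1   0.27 15.27]
```

>>> send_rows(commands=[{"claw": 100,"x": 2,"y": 0.1,"z": 3},{"claw": 100,"x": 3,"y": 0.2,"z": 7},{"claw": 100,"x": 3,"y": 0.2,"z": 11},{"claw": 100,"x": 3,"y": 0.2,"z": 14},{"claw": 100,"x": 3,"y": 0.2,"z": 15.2}])

```text
schema error: expected keys claw, x, y, z, spin
```

>>> send_rows(commands=[{"claw": 50,"z": 0},{"claw": 50,"z": 0},{"claw": 50,"z": 0},{"claw": 50,"z": 0},{"claw": 50,"z": 0}], grip_force=15)

```text
schema error: expected keys claw, x, y, z, spin
```

```bash
python3 -c "
from w import *
st([.500,-.352,.006])"
```

```text
3.18 [ 0.4817 -0.3774  0.1587] tooly deg -31.82 F [ 0.8  0.5 -0.9] op 0.0932 mv [ 3.13  0.22 15.27]
```

All the keys are needed in each row.

>>> send_rows(commands=[{"claw": 100,"x": 2,"y": 0.1,"z": 3,"spin": 0},{"claw": 100,"x": 3,"y": 0.2,"z": 7,"spin": 0},{"claw": 100,"x": 3,"y": 0.2,"z": 11,"spin": 0},{"claw": 100,"x": 3,"y": 0.2,"z": 14,"spin": 0},{"claw": 100,"x": 3,"y": 0.2,"z": 15.2,"spin": 0}])

```text
time_s: 3.6
tcp_pos: [0.497, -0.3533, 0.0035]
tcp_rot: [-2.745, -1.523, 0.004]
wrist_force: [-0.6, -0.2, -0.1]
opening: 0.0931
grip_force: 0.0
```

>>> send_rows(commands=[{"claw": 50,"x": 0,"y": 0,"z": 0,"spin": 0},{"claw": 50,"x": 0,"y": 0,"z": 0,"spin": 0},{"claw": 50,"x": 0,"y": 0,"z": 0,"spin": 0},{"claw": 50,"x": 0,"y": 0,"z": 0,"spin": 0},{"claw": 50,"x": 0,"y": 0,"z": 0,"spin": 0}], grip_force=15)

```text
time_s: 4.02
tcp_pos: [0.5002, -0.3532, 0.0085]
tcp_rot: [2.743, 1.525, 0.002]
wrist_force: [-0.2, 0.3, -0.2]
opening: 0.0641
grip_force: 0.0
```

```bash
python3 -c "
from w import *
st([.500,-.352,.006])"
```

```text
4.02 [ 0.5002 -0.3532  0.0085] tooly deg -31.85 F [-0.2  0.3 -0.2] op 0.0641 mv [ 0.09 -0.08  0.25]
```

>>> send_rows(commands=[{"claw": 40,"x": 0,"y": 0,"z": 0,"spin": 0},{"claw": 40,"x": 0,"y": 0,"z": 0,"spin": 0},{"claw": 40,"x": 0,"y": 0,"z": 0,"spin": 0},{"claw": 40,"x": 0,"y": 0,"z": 0,"spin": 0}], grip_force=15)

```text
time_s: 4.35
tcp_pos: [0.5, -0.3528, 0.0079]
tcp_rot: [2.744, 1.526, 0.001]
wrist_force: [-1.6, -0.2, 9.1]
opening: 0.056
grip_force: 15.0
```

>>> send_rows(commands=[{"claw": 40,"x": 0,"y": 0,"z": -1.5,"spin": 0},{"claw": 40,"x": 0,"y": 0,"z": -4,"spin": 0},{"claw": 40,"x": 0,"y": 0,"z": -6,"spin": 0},{"claw": 40,"x": 0,"y": 0,"z": -6,"spin": 0}])

```text
time_s: 4.68
tcp_pos: [0.501, -0.3534, 0.0704]
tcp_rot: [2.741, 1.525, 0.004]
wrist_force: [0.8, -1.1, -1.6]
opening: 0.056
grip_force: 15.0
```

```bash
cat >> w.py <<'E'
O=np.array([.5646,.0598,0]);th=np.radians(13.65)
def fx(x,y,z): return O+[x*np.cos(th)-y*np.sin(th),x*np.sin(th)+y*np.cos(th),z]
def inf(X):
    d=np.array(X)-O; return np.array([d[0]*np.cos(th)+d[1]*np.sin(th),-d[0]*np.sin(th)+d[1]*np.cos(th),d[2]])
E
python3 -c "
from w import *
st(fx(-.012,-.11,.10)); print(fx(-.012,-.11,.1),robot.observe()['grip_force'])"
```

```text
4.68 [ 0.501  -0.3534  0.0704] tooly deg -31.83 F [ 0.8 -1.1 -1.6] op 0.056 mv [29.89 -9.37 -3.01]
[ 0.57889786 -0.04992498  0.1       ] 14.998238235712051
```

>>> send_rows(commands=[{"claw": 40,"x": 3.5,"y": -1.1,"z": -1.5,"spin": -7},{"claw": 40,"x": 7,"y": -2.2,"z": -3,"spin": -14},{"claw": 40,"x": 10.5,"y": -3.3,"z": -3,"spin": -21},{"claw": 40,"x": 14,"y": -4.4,"z": -3,"spin": -28},{"claw": 40,"x": 17.5,"y": -5.5,"z": -3,"spin": -35}])

```text
time_s: 5.1
tcp_pos: [0.5451, -0.1731, 0.0968]
tcp_rot: [2.152, 2.288, 0.0]
wrist_force: [0.1, -1.2, -2.5]
opening: 0.0559
grip_force: 15.0
```

```bash
python3 -c "
from w import *
st(fx(-.012,-.11,.10))"
```

```text
5.1 [ 0.5451 -0.1731  0.0968] tooly deg 3.51 F [ 0.1 -1.2 -2.5] op 0.0559 mv [12.09  4.13 -0.32]
```

>>> send_rows(commands=[{"claw": 40,"x": 3.3,"y": 1.2,"z": 0,"spin": -5},{"claw": 40,"x": 6.6,"y": 2.3,"z": 0,"spin": -10.2},{"claw": 40,"x": 9.8,"y": 3.4,"z": 0,"spin": -10.2},{"claw": 40,"x": 12,"y": 4.1,"z": 0,"spin": -10.2},{"claw": 40,"x": 12,"y": 4.1,"z": 0,"spin": -10.2}])

```text
time_s: 5.52
tcp_pos: [0.5807, -0.0458, 0.0966]
tcp_rot: [-1.938, -2.471, -0.006]
wrist_force: [0.1, 1.3, -0.2]
opening: 0.0559
grip_force: 15.0
```

Run:
```python
from w import *
p=optics.camera("wrist");q=optics.camera("top")
st(fx(-.012,-.11,.10)); print(inf(robot.observe()["tcp_pos"]))
cv2.imwrite("pics/w2.png",p["color"]);cv2.imwrite("pics/t2.png",cv2.resize(q["color"][140:250,150:310],None,fx=5,fy=5,interpolation=cv2.INTER_CUBIC))
for n,c in (("wrist",p),("top",q)):
  for k in ("nest","clamp_pivot","fixture","award"):
    for r in nets.pinpoint(c,k)[:1]: print(n,k,np.round(r["xyz"],4),round(r["score"],2),"fix",inf(r["xyz"]).round(4))
for nm,X in (("p1",(.033,-.12,.029)),("p2",(.033,-.06,.029)),("p3",(0,-.04,.029)),("nest",(0,-.09,.015))): print(nm,"wrist",proj(p,fx(*X)).round(1),"top",(proj(q,fx(*X)).round(1)))
```

```text
5.62 [ 0.5791 -0.0514  0.0962] tooly deg 13.53 F [ 0.5 -0.9 -1.4] op 0.0558 mv [ 0.15  0.01 -0.38]
[-0.01214907 -0.11149178  0.09622624]
wrist fixture [ 0.5677  0.0641 -0.0033] 0.58 fix [ 0.004   0.0034 -0.0033]
wrist award [ 0.5381 -0.2083 -0.0027] 0.9 fix [-0.089  -0.2543 -0.0027]
top clamp_pivot [0.5582 0.0909 0.0648] 0.8 fix [0.0011 0.0317 0.0648]
top fixture [ 0.7181  0.3034 -0.0016] 0.67 fix [ 0.2067  0.2005 -0.0016]
top award [ 5.405e-01 -2.031e-01 -3.000e-04] 0.97 fix [-0.0855 -0.2498 -0.0003]
p1 wrist [312.6 217.9] top [254.2 172.7]
p2 wrist [316.4 139.2] top [234.2 177.4]
p3 wrist [271.2 110.7] top [230. 190.]
nest wrist [269.5 176. ] top [246.9 186.4]
```

View pics/w2.png

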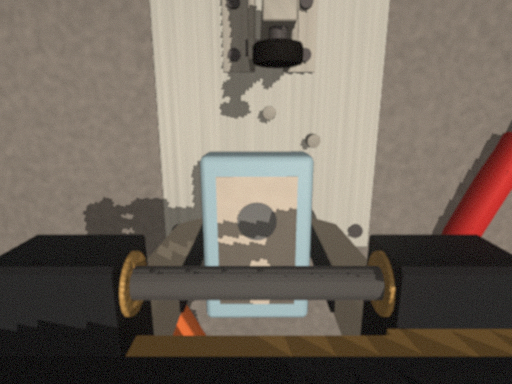

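>>> send_rows(commands=[{"claw": 40,"x": 1.4,"y": 0,"z": 1,"spin": 0},{"claw": 40,"x": 1.4,"y": 0,"z": 3,"spin": 0},{"claw": 40,"x": 1.4,"y": 0,"z": 5,"spin": 0},{"claw": 40,"x": 1.4,"y": 0,"z": 6.4,"spin": 0},{"claw": 40,"x": 1.4,"y": 0,"z": 6.6,"spin": 0}])

```text
time_s: 6.43
tcp_pos: [0.5747, -0.0391, 0.0285]
tcp_rot: [-1.946, -2.463, 0.003]
wrist_force: [0.3, -0.2, -0.9]
opening: 0.0563
grip_force: 15.0
```

Run:
```python
from w import *
p=optics.camera("wrist");q=optics.camera("side")
st(fx(-.012,-.097,.023)); print(inf(robot.observe()["tcp_pos"]))
a=cv2.resize(p["color"],(512,384));b=cv2.resize(q["color"][190:310,200:320],(384,384),interpolation=cv2.INTER_CUBIC)
cv2.imwrite("pics/w3.png",cv2.resize(np.hstack([a,b]),(800,343)))
```

```text
6.53 [ 0.5757 -0.0391  0.0302] tooly deg 13.37 F [-0.   0.3 -0.4] op 0.0559 mv [0.17 0.06 0.72]
[-0.01258004 -0.09869078  0.03024056]
```

View pics/w3.png

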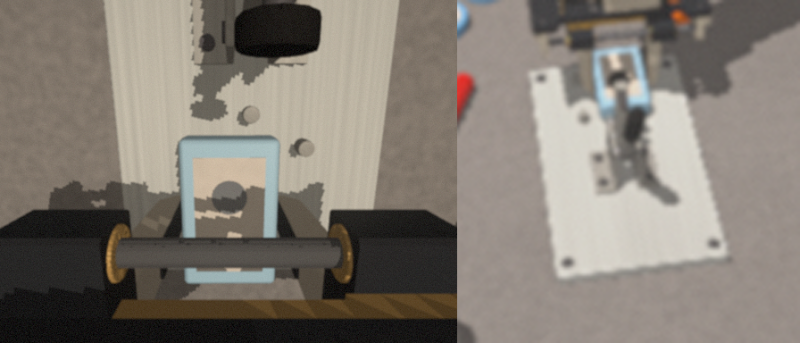

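The block is straight on the plate, short of the pins on both sides: gaps to pin 3 at (250,115) and to pin 2 at (303,148). I'm lowering it by feel.

>>> send_rows(commands=[{"claw": 40,"x": 0.1,"y": 0,"z": 0.2,"spin": 0},{"claw": 40,"x": 0.1,"y": 0,"z": 0.4,"spin": 0},{"claw": 40,"x": 0.1,"y": 0,"z": 0.5,"spin": 0},{"claw": 40,"x": 0.1,"y": 0,"z": 0.5,"spin": 0}])

```text
time_s: 6.87
tcp_pos: [0.576, -0.0381, 0.026]
tcp_rot: [1.947, 2.465, 0.001]
wrist_force: [-0.9, -0.9, -1.4]
opening: 0.0561
grip_force: 15.0
```

>>> send_rows(commands=[{"claw": 40,"x": 0,"y": 0,"z": 0.1,"spin": 0},{"claw": 40,"x": 0,"y": 0,"z": 0.1,"spin": 0}])

```text
time_s: 7.03
tcp_pos: [0.5759, -0.038, 0.0248]
tcp_rot: [1.947, 2.465, 0.0]
wrist_force: [0.3, -0.4, -0.6]
opening: 0.0562
grip_force: 15.0
```

>>> send_rows(commands=[{"claw": 40,"x": 0,"y": 0,"z": 0.1,"spin": 0},{"claw": 40,"x": 0,"y": 0,"z": 0.1,"spin": 0}])

```text
time_s: 7.2
tcp_pos: [0.5758, -0.038, 0.0236]
tcp_rot: [1.948, 2.465, -0.0]
wrist_force: [-1.0, -0.0, -1.7]
opening: 0.056
grip_force: 15.0
```

>>> send_rows(commands=[{"claw": 40,"x": 0,"y": 0,"z": 0.1,"spin": 0},{"claw": 40,"x": 0,"y": 0,"z": 0.1,"spin": 0}])

```text
time_s: 7.37
tcp_pos: [0.5758, -0.038, 0.0228]
tcp_rot: [1.947, 2.465, -0.0]
wrist_force: [-0.0, 0.6, 2.9]
opening: 0.0558
grip_force: 15.0
```

>>> send_rows(commands=[{"claw": 40,"x": 0,"y": 0,"z": 0.1,"spin": 0},{"claw": 40,"x": 0,"y": 0,"z": 0.1,"spin": 0}])

```text
time_s: 7.53
tcp_pos: [0.5758, -0.038, 0.0226]
tcp_rot: [1.947, 2.465, -0.0]
wrist_force: [-3.4, -0.3, 13.2]
opening: 0.0558
grip_force: 15.0
```

Contact. I'm easing off and sliding to +x (tool y) toward the pins.

>>> send_rows(commands=[{"claw": 40,"x": 0,"y": 0,"z": -0.1,"spin": 0},{"claw": 40,"x": 0,"y": 0.2,"z": -0.1,"spin": 0},{"claw": 40,"x": 0,"y": 0.4,"z": -0.1,"spin": 0},{"claw": 40,"x": 0,"y": 0.6,"z": -0.1,"spin": 0},{"claw": 40,"x": 0,"y": 0.6,"z": -0.1,"spin": 0}])

```text
time_s: 7.95
tcp_pos: [0.5803, -0.037, 0.0226]
tcp_rot: [-1.947, -2.464, 0.004]
wrist_force: [-4.6, -0.0, 7.0]
opening: 0.056
grip_force: 15.0
```

>>> send_rows(commands=[{"claw": 40,"x": 0,"y": 0.1,"z": 0,"spin": 0},{"claw": 40,"x": 0,"y": 0.1,"z": 0,"spin": 0}])

```text
time_s: 8.12
tcp_pos: [0.5808, -0.0369, 0.0226]
tcp_rot: [-1.947, -2.463, 0.005]
wrist_force: [-5.6, -1.2, 7.6]
opening: 0.0557
grip_force: 15.0
```

>>> send_rows(commands=[{"claw": 40,"x": 0,"y": 0.1,"z": 0,"spin": 0},{"claw": 40,"x": 0,"y": 0.1,"z": 0,"spin": 0}])

```text
time_s: 8.28
tcp_pos: [0.582, -0.0366, 0.0226]
tcp_rot: [-1.947, -2.464, 0.004]
wrist_force: [-4.8, -1.7, 6.9]
opening: 0.0557
grip_force: 15.0
```

>>> send_rows(commands=[{"claw": 40,"x": 0,"y": 0.1,"z": 0,"spin": 0},{"claw": 40,"x": 0,"y": 0.1,"z": 0,"spin": 0}])

```text
time_s: 8.45
tcp_pos: [0.583, -0.0364, 0.0226]
tcp_rot: [-1.947, -2.464, 0.005]
wrist_force: [-5.0, -1.1, 6.7]
opening: 0.0557
grip_force: 15.0
```

>>> send_rows(commands=[{"claw": 40,"x": 0,"y": 0.1,"z": -0.05,"spin": 0},{"claw": 40,"x": 0,"y": 0.1,"z": -0.05,"spin": 0}])

```text
time_s: 8.62
tcp_pos: [0.586, -0.0355, 0.023]
tcp_rot: [1.947, 2.465, 0.001]
wrist_force: [0.0, 0.3, -0.0]
opening: 0.0556
grip_force: 15.0
```

>>> send_rows(commands=[{"claw": 40,"x": 0,"y": 0.1,"z": 0,"spin": 0},{"claw": 40,"x": 0,"y": 0.1,"z": 0,"spin": 0}])

```text
time_s: 8.78
tcp_pos: [0.5869, -0.0352, 0.0229]
tcp_rot: [1.947, 2.465, 0.001]
wrist_force: [-0.2, -0.1, -0.6]
opening: 0.0558
grip_force: 15.0
```

>>> send_rows(commands=[{"claw": 40,"x": 0,"y": 0.1,"z": 0,"spin": 0},{"claw": 40,"x": 0,"y": 0.1,"z": 0,"spin": 0}])

```text
time_s: 8.95
tcp_pos: [0.5871, -0.0352, 0.0229]
tcp_rot: [-1.947, -2.465, 0.001]
wrist_force: [-1.2, -0.0, -0.9]
opening: 0.056
grip_force: 15.0
```

>>> send_rows(commands=[{"claw": 40,"x": 0,"y": 0.1,"z": 0,"spin": 0},{"claw": 40,"x": 0,"y": 0.1,"z": 0,"spin": 0}])

```text
time_s: 9.12
tcp_pos: [0.5872, -0.0352, 0.0228]
tcp_rot: [-1.946, -2.464, 0.003]
wrist_force: [-4.6, -0.8, 1.1]
opening: 0.0558
grip_force: 15.0
```

>>> send_rows(commands=[{"claw": 40,"x": 0,"y": 0.05,"z": 0,"spin": 0},{"claw": 40,"x": 0,"y": 0.05,"z": 0,"spin": 0}])

```text
time_s: 9.28
tcp_pos: [0.5872, -0.0353, 0.0228]
tcp_rot: [-1.946, -2.464, 0.004]
wrist_force: [-6.9, -1.0, 1.3]
opening: 0.0557
grip_force: 15.0
```

```bash
python3 -c "
from w import *
st(fx(0,-.09,.023)); print(inf(robot.observe()['tcp_pos']),robot.observe()['wrist_torque'])"
```

```text
9.28 [ 0.5872 -0.0353  0.0228] tooly deg 13.39 F [-6.9 -1.   1.3] op 0.0557 mv [ 0.77  0.04 -0.02]
[-0.00044603 -0.09770972  0.02278316] [-0.20506124  1.28699912  0.18821366]
```

Firm on the +x pins. Now sliding to +y (tool x).

>>> send_rows(commands=[{"claw": 40,"x": 0.1,"y": -0.05,"z": 0,"spin": 0},{"claw": 40,"x": 0.2,"y": -0.05,"z": 0,"spin": 0},{"claw": 40,"x": 0.3,"y": -0.05,"z": 0,"spin": 0},{"claw": 40,"x": 0.4,"y": -0.05,"z": 0,"spin": 0},{"claw": 40,"x": 0.4,"y": -0.05,"z": 0,"spin": 0}])

```text
time_s: 9.7
tcp_pos: [0.5864, -0.0322, 0.0228]
tcp_rot: [-1.948, -2.464, 0.004]
wrist_force: [-4.1, -4.0, -0.6]
opening: 0.0559
grip_force: 15.0
```

>>> send_rows(commands=[{"claw": 40,"x": 0.1,"y": 0,"z": 0,"spin": 0},{"claw": 40,"x": 0.1,"y": 0,"z": 0,"spin": 0}])

```text
time_s: 9.87
tcp_pos: [0.5862, -0.0313, 0.0228]
tcp_rot: [-1.948, -2.464, 0.004]
wrist_force: [-3.9, -3.8, -1.2]
opening: 0.0558
grip_force: 15.0
```

>>> send_rows(commands=[{"claw": 40,"x": 0.1,"y": 0,"z": 0,"spin": 0},{"claw": 40,"x": 0.1,"y": 0,"z": 0,"spin": 0}])

```text
time_s: 10.03
tcp_pos: [0.5859, -0.0303, 0.0228]
tcp_rot: [-1.948, -2.464, 0.004]
wrist_force: [-3.8, -3.4, -0.8]
opening: 0.0562
grip_force: 15.0
```

>>> send_rows(commands=[{"claw": 40,"x": 0.1,"y": 0,"z": 0,"spin": 0},{"claw": 40,"x": 0.1,"y": 0,"z": 0,"spin": 0}])

```text
time_s: 10.2
tcp_pos: [0.5857, -0.0294, 0.0228]
tcp_rot: [-1.948, -2.464, 0.004]
wrist_force: [-3.9, -3.8, -0.9]
opening: 0.0557
grip_force: 15.0
```

>>> send_rows(commands=[{"claw": 40,"x": 0.1,"y": 0,"z": 0,"spin": 0},{"claw": 40,"x": 0.1,"y": 0,"z": 0,"spin": 0}])

```text
time_s: 10.37
tcp_pos: [0.5856, -0.0289, 0.0228]
tcp_rot: [-1.949, -2.464, 0.005]
wrist_force: [-3.4, -4.5, 0.7]
opening: 0.0559
grip_force: 15.0
```

>>> send_rows(commands=[{"claw": 40,"x": 0.1,"y": 0,"z": 0,"spin": 0},{"claw": 40,"x": 0.1,"y": 0,"z": 0,"spin": 0}])

```text
time_s: 10.53
tcp_pos: [0.5856, -0.0289, 0.0229]
tcp_rot: [1.95, 2.463, -0.006]
wrist_force: [-2.2, -7.9, -0.5]
opening: 0.0559
grip_force: 15.0
```

>>> send_rows(commands=[{"claw": 40,"x": 0.1,"y": 0,"z": 0,"spin": 0},{"claw": 40,"x": 0.1,"y": 0,"z": 0,"spin": 0}])

```text
time_s: 10.7
tcp_pos: [0.5855, -0.0288, 0.0229]
tcp_rot: [1.95, 2.462, -0.006]
wrist_force: [-1.2, -10.0, -0.6]
opening: 0.056
grip_force: 15.0
```

Home on all three. I'm easing the push and letting go.

>>> send_rows(commands=[{"claw": 40,"x": -0.1,"y": 0.05,"z": 0,"spin": 0},{"claw": 40,"x": -0.15,"y": 0.05,"z": 0,"spin": 0}])

```text
time_s: 10.87
tcp_pos: [0.5856, -0.029, 0.0228]
tcp_rot: [-1.949, -2.463, 0.006]
wrist_force: [-4.6, -4.8, -0.2]
opening: 0.0558
grip_force: 15.0
```

>>> send_rows(commands=[{"claw": 75,"x": 0,"y": 0,"z": 0,"spin": 0},{"claw": 75,"x": 0,"y": 0,"z": 0,"spin": 0},{"claw": 75,"x": 0,"y": 0,"z": 0,"spin": 0},{"claw": 75,"x": 0,"y": 0,"z": 0,"spin": 0},{"claw": 75,"x": 0,"y": 0,"z": 0,"spin": 0}])

```text
time_s: 11.28
tcp_pos: [0.5875, -0.0261, 0.0233]
tcp_rot: [1.947, 2.465, 0.001]
wrist_force: [-0.2, 0.9, 0.2]
opening: 0.0696
grip_force: 0.0
```

```bash
python3 -c "
from w import *
st(fx(0,-.09,.023)); print(inf(robot.observe()['tcp_pos']))"
```

```text
11.28 [ 0.5875 -0.0261  0.0233] tooly deg 13.41 F [-0.2  0.9  0.2] op 0.0696 mv [-0.11 -0.19  0.03]
[ 0.00194348 -0.08887147  0.02327895]
```

Nudging the freed block with the -x finger alone, so it seats squarely on both side pins.

>>> send_rows(commands=[{"claw": 75,"x": 0,"y": 0.2,"z": -0.1,"spin": 0},{"claw": 75,"x": 0,"y": 0.4,"z": -0.1,"spin": 0},{"claw": 75,"x": 0,"y": 0.5,"z": -0.1,"spin": 0},{"claw": 75,"x": 0,"y": 0.6,"z": -0.1,"spin": 0},{"claw": 75,"x": 0,"y": 0.6,"z": -0.1,"spin": 0}])

```text
time_s: 11.7
tcp_pos: [0.5919, -0.0253, 0.0239]
tcp_rot: [-1.947, -2.464, 0.003]
wrist_force: [-2.4, -2.1, 2.9]
opening: 0.0698
grip_force: 1.8
```

>>> send_rows(commands=[{"claw": 75,"x": 0,"y": 0.1,"z": 0,"spin": 0},{"claw": 75,"x": 0,"y": 0.1,"z": 0,"spin": 0}])

```text
time_s: 11.87
tcp_pos: [0.5919, -0.0254, 0.0239]
tcp_rot: [-1.946, -2.463, 0.005]
wrist_force: [-5.7, -1.2, 5.7]
opening: 0.0698
grip_force: 3.1
```

>>> send_rows(commands=[{"claw": 75,"x": 0,"y": 0.1,"z": 0,"spin": 0},{"claw": 75,"x": 0,"y": 0.1,"z": 0,"spin": 0}])

```text
time_s: 12.03
tcp_pos: [0.592, -0.0254, 0.0238]
tcp_rot: [-1.946, -2.463, 0.007]
wrist_force: [-7.4, -1.7, 7.7]
opening: 0.0698
grip_force: 4.2
```

>>> send_rows(commands=[{"claw": 75,"x": 0,"y": -0.4,"z": 0,"spin": 0},{"claw": 75,"x": 0,"y": -0.8,"z": 0,"spin": 0},{"claw": 75,"x": 0,"y": -0.8,"z": -2,"spin": 0},{"claw": 75,"x": 0,"y": -0.8,"z": -5,"spin": 0},{"claw": 75,"x": 0,"y": -0.8,"z": -7,"spin": 0}])

```text
time_s: 12.45
tcp_pos: [0.5876, -0.0263, 0.0956]
tcp_rot: [1.947, 2.465, 0.002]
wrist_force: [1.0, 0.3, 0.2]
opening: 0.0697
grip_force: 0.0
```

>>> send_rows(commands=[{"claw": 0,"x": -3,"y": 0,"z": -0.3,"spin": 0},{"claw": 0,"x": -6,"y": 0,"z": -0.3,"spin": 0},{"claw": 0,"x": -7.5,"y": 0,"z": -0.3,"spin": 0},{"claw": 0,"x": -7.5,"y": 0,"z": -0.3,"spin": 0}])

```text
time_s: 12.78
tcp_pos: [0.605, -0.1042, 0.097]
tcp_rot: [1.953, 2.458, -0.001]
wrist_force: [0.8, -1.8, -0.7]
opening: 0.0477
grip_force: 0.0
```

Run:
```python
from w import *
p=optics.camera("wrist")
st(fx(-.002,-.157,.025)); print(inf(robot.observe()["tcp_pos"]))
cv2.imwrite("pics/w4.png",cv2.resize(p["color"][0:290,150:400],None,fx=2,fy=2,interpolation=cv2.INTER_CUBIC))
for k in ("award",):
    for r in nets.pinpoint(p,k)[:3]: print(k,np.round(r["xyz"],4),round(r["score"],2),"fix",inf(r["xyz"]).round(4))
```

```text
12.83 [ 0.6045 -0.1014  0.0968] tooly deg 13.17 F [-0.1  0.5 -0.1] op 0.0436 mv [ 0.91 -0.28  7.18]
[ 0.00071957 -0.16607757  0.09680748]
award [ 0.5841 -0.0276  0.0105] 0.91 fix [-0.0017 -0.0895  0.0105]
```

View pics/w4.png

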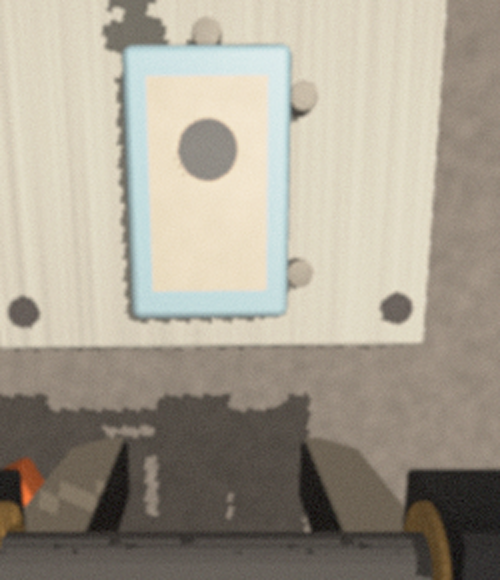

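The block sits flush against the top pin at (207,30) and both side pins at (303,97) and (299,272). One gentle nudge along +y to make sure.

>>> send_rows(commands=[{"claw": 0,"x": 0,"y": -0.2,"z": 2.5,"spin": 0},{"claw": 0,"x": 0,"y": -0.2,"z": 5,"spin": 0},{"claw": 0,"x": 0,"y": -0.2,"z": 7,"spin": 0},{"claw": 0,"x": 0.8,"y": -0.2,"z": 7,"spin": 0},{"claw": 0,"x": 1.6,"y": -0.2,"z": 7,"spin": 0}])

```text
time_s: 13.3
tcp_pos: [0.5977, -0.0822, 0.0263]
tcp_rot: [-1.944, -2.465, 0.001]
wrist_force: [-0.4, 1.3, 0.9]
opening: 0.0064
grip_force: 0.0
```

>>> send_rows(commands=[{"claw": 0,"x": 0,"y": 0,"z": 0,"spin": 0},{"claw": 0,"x": 0.2,"y": 0,"z": 0,"spin": 0},{"claw": 0,"x": 0.4,"y": 0,"z": 0,"spin": 0},{"claw": 0,"x": 0.4,"y": 0,"z": 0,"spin": 0}])

```text
time_s: 13.63
tcp_pos: [0.5986, -0.0808, 0.0284]
tcp_rot: [1.946, 2.463, 0.001]
wrist_force: [-0.3, -2.0, 1.6]
opening: 0.0005
grip_force: 1.2
```

>>> send_rows(commands=[{"claw": 0,"x": 0.1,"y": 0,"z": 0,"spin": 0},{"claw": 0,"x": 0.2,"y": 0,"z": 0,"spin": 0},{"claw": 0,"x": 0.2,"y": 0,"z": 0,"spin": 0}])

```text
time_s: 13.88
tcp_pos: [0.5985, -0.0807, 0.0284]
tcp_rot: [1.948, 2.461, -0.0]
wrist_force: [2.4, -8.2, 4.6]
opening: 0.0004
grip_force: 3.8
```

>>> send_rows(commands=[{"claw": 0,"x": -0.8,"y": 0,"z": 0,"spin": 0},{"claw": 0,"x": -1,"y": 0,"z": -3,"spin": 0},{"claw": 0,"x": -1,"y": 0,"z": -7,"spin": 0},{"claw": 0,"x": -1,"y": 0,"z": -11,"spin": 0},{"claw": 0,"x": -1,"y": 0,"z": -14.5,"spin": 0}])

```text
time_s: 14.3
tcp_pos: [0.5994, -0.088, 0.1745]
tcp_rot: [-1.947, -2.465, -0.002]
wrist_force: [0.4, -0.3, 0.6]
opening: 0.0003
grip_force: 0.0
```

>>> send_rows(commands=[{"claw": 0,"x": 2,"y": 0,"z": 0,"spin": 0},{"claw": 0,"x": 6,"y": 0,"z": 0,"spin": 0},{"claw": 0,"x": 10,"y": 0,"z": 0,"spin": 0},{"claw": 0,"x": 13,"y": 0,"z": 0,"spin": 0},{"claw": 0,"x": 14,"y": 0,"z": 0,"spin": 0}])

```text
time_s: 14.72
tcp_pos: [0.5658, 0.0534, 0.1729]
tcp_rot: [-1.939, -2.47, -0.004]
wrist_force: [0.2, -0.5, 1.5]
opening: 0.0004
grip_force: 0.0
```

Run:
```python
from w import *
st(fx(-.002,.02,.165)); print(inf(robot.observe()["tcp_pos"]))
p=optics.camera("side");q=optics.camera("top")
for c in (p,q):
  for k in ("handle",):
    for r in nets.find_in(c,k)[:2]: print(k,np.round(r["xyz"],4),round(r["score"],2),"fix",inf(r["xyz"]).round(4))
a=cv2.resize(p["color"][190:290,205:315],(440,400),interpolation=cv2.INTER_CUBIC)
b=cv2.resize(q["color"][150:240,160:250],(360,360),interpolation=cv2.INTER_CUBIC)
b=np.vstack([b,np.zeros((40,360,3),np.uint8)])
cv2.imwrite("pics/w5.png",np.hstack([a,b]))
```

```text
14.72 [0.5658 0.0534 0.1729] tooly deg 13.71 F [ 0.2 -0.5  1.5] op 0.0004 mv [ 2.64 -0.17  0.8 ]
[-0.00032405 -0.00645933  0.17291219]
handle [0.5456 0.1467 0.1559] 0.41 fix [0.002  0.0889 0.1559]
```

View pics/w5.png

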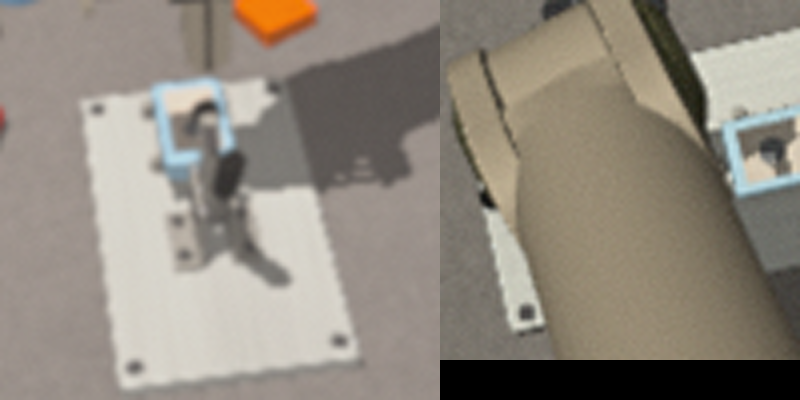

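>>> send_rows(commands=[{"claw": 0,"x": 2,"y": -0.1,"z": 0.4,"spin": 0},{"claw": 0,"x": 4,"y": -0.1,"z": 0.8,"spin": 0},{"claw": 0,"x": 5,"y": -0.1,"z": 0.8,"spin": 0},{"claw": 0,"x": 5,"y": -0.1,"z": 0.8,"spin": 0}])

```text
time_s: 15.25
tcp_pos: [0.5546, 0.097, 0.164]
tcp_rot: [-1.946, -2.466, -0.0]
wrist_force: [0.2, 0.4, -0.1]
opening: 0.0003
grip_force: 0.0
```

>>> send_rows(commands=[{"claw": 0,"x": 0.5,"y": 0,"z": 0,"spin": 0},{"claw": 0,"x": 1,"y": 0,"z": 0,"spin": 0},{"claw": 0,"x": 1,"y": 0,"z": 0,"spin": 0}])

```text
time_s: 15.5
tcp_pos: [0.5525, 0.1059, 0.1642]
tcp_rot: [1.948, 2.465, 0.0]
wrist_force: [0.0, -0.5, 0.7]
opening: 0.0004
grip_force: 0.0
```

>>> send_rows(commands=[{"claw": 0,"x": 0.5,"y": 0,"z": 0,"spin": 0},{"claw": 0,"x": 1,"y": 0,"z": 0,"spin": 0},{"claw": 0,"x": 1,"y": 0,"z": 0,"spin": 0}])

```text
time_s: 15.75
tcp_pos: [0.5498, 0.1167, 0.1642]
tcp_rot: [-1.946, -2.466, -0.001]
wrist_force: [0.8, -0.4, 0.2]
opening: 0.0004
grip_force: 0.0
```

```bash
python3 -c "
from w import *
st(); print(inf(robot.observe()['tcp_pos']))"
```

```text
15.75 [0.5498 0.1167 0.1642] tooly deg 13.43 F [ 0.8 -0.4  0.2] op 0.0004 mv 
[-0.00090921  0.05880439  0.16422759]
```

>>> send_rows(commands=[{"claw": 0,"x": 0.4,"y": 0,"z": 0,"spin": 0},{"claw": 0,"x": 0.8,"y": 0,"z": 0,"spin": 0},{"claw": 0,"x": 0.8,"y": 0,"z": 0,"spin": 0}])

```text
time_s: 16.0
tcp_pos: [0.5479, 0.1246, 0.1641]
tcp_rot: [-1.946, -2.466, -0.0]
wrist_force: [-0.4, -0.4, -0.2]
opening: 0.0005
grip_force: 0.0
```

>>> send_rows(commands=[{"claw": 0,"x": 0.4,"y": 0,"z": 0,"spin": 0},{"claw": 0,"x": 0.8,"y": 0,"z": 0,"spin": 0},{"claw": 0,"x": 0.8,"y": 0,"z": 0,"spin": 0}])

```text
time_s: 16.25
tcp_pos: [0.5461, 0.1321, 0.1641]
tcp_rot: [-1.946, -2.466, -0.0]
wrist_force: [-0.5, 0.8, 0.0]
opening: 0.0007
grip_force: 0.0
```

>>> send_rows(commands=[{"claw": 0,"x": 0.4,"y": 0,"z": 0,"spin": 0},{"claw": 0,"x": 0.8,"y": 0,"z": 0,"spin": 0},{"claw": 0,"x": 0.8,"y": 0,"z": 0,"spin": 0}])

```text
time_s: 16.5
tcp_pos: [0.5442, 0.1401, 0.1641]
tcp_rot: [-1.946, -2.466, -0.0]
wrist_force: [-0.6, 0.4, 0.6]
opening: 0.0001
grip_force: 0.0
```

Run:
```python
from w import *
st(); print(inf(robot.observe()['tcp_pos']))
p=optics.camera("side")
for r in nets.find_in(p,"handle")[:2]: print(np.round(r["xyz"],4),round(r["score"],2),"fix",inf(r["xyz"]).round(4))
```

```text
16.5 [0.5442 0.1401 0.1641] tooly deg 13.43 F [-0.6  0.4  0.6] op 0.0001 mv 
[-0.00086384  0.08281937  0.16412955]
[0.5407 0.1642 0.1711] 0.59 fix [0.0014 0.1071 0.1711]
```

>>> send_rows(commands=[{"claw": 0,"x": 0.6,"y": 0,"z": 0.7,"spin": 0},{"claw": 0,"x": 1.3,"y": 0,"z": 1.5,"spin": 0},{"claw": 0,"x": 1.3,"y": 0,"z": 1.5,"spin": 0}])

```text
time_s: 16.85
tcp_pos: [0.5406, 0.1532, 0.1479]
tcp_rot: [-1.945, -2.465, 0.001]
wrist_force: [0.2, 0.3, 0.4]
opening: 0.0006
grip_force: 0.0
```

>>> send_rows(commands=[{"claw": 0,"x": 0.8,"y": 0,"z": 0.8,"spin": 0},{"claw": 0,"x": 1.5,"y": 0,"z": 1.6,"spin": 0},{"claw": 0,"x": 1.5,"y": 0,"z": 1.6,"spin": 0}])

```text
time_s: 17.1
tcp_pos: [0.5368, 0.1679, 0.1315]
tcp_rot: [-1.944, -2.466, 0.002]
wrist_force: [0.2, 0.5, 0.4]
opening: 0.0005
grip_force: 0.0
```

Run:
```python
from w import *
st(); print(inf(robot.observe()['tcp_pos']))
p=optics.camera("side");q=optics.camera("wrist")
for r in nets.find_in(p,"handle")[:2]: print(np.round(r["xyz"],4),round(r["score"],2),"fix",inf(r["xyz"]).round(4))
a=cv2.resize(p["color"][190:290,205:315],(440,400),interpolation=cv2.INTER_CUBIC)
b=cv2.resize(q["color"],(360,270))
cv2.imwrite("pics/w6.png",np.hstack([a,np.vstack([b,np.zeros((130,360,3),np.uint8)])]))
```

```text
17.1 [0.5368 0.1679 0.1315] tooly deg 13.49 F [0.2 0.5 0.4] op 0.0005 mv 
[-0.00152774  0.11163327  0.13147682]
[0.5319 0.1942 0.1358] 0.47 fix [-1.000e-04  1.383e-01  1.358e-01]
```

View pics/w6.png

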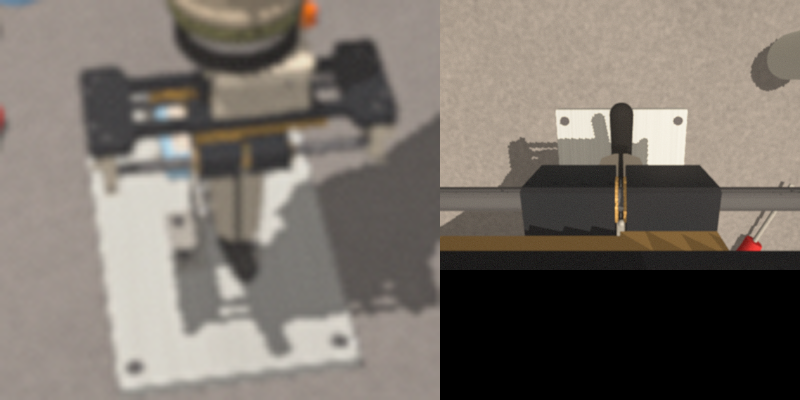

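The handle is swinging down with the fingers: its grip sticks out at (240,262) in the side crop and at (621,120) in the wrist view. Continuing along the arc.

>>> send_rows(commands=[{"claw": 0,"x": 0.6,"y": 0,"z": 0.8,"spin": 0},{"claw": 0,"x": 1.2,"y": 0,"z": 1.6,"spin": 0},{"claw": 0,"x": 1.2,"y": 0,"z": 1.6,"spin": 0}])

```text
time_s: 17.5
tcp_pos: [0.5348, 0.1784, 0.1159]
tcp_rot: [-1.947, -2.465, 0.002]
wrist_force: [-0.1, 0.9, -0.6]
opening: 0.0006
grip_force: 0.0
```

>>> send_rows(commands=[{"claw": 0,"x": 0.4,"y": 0,"z": 0.7,"spin": 0},{"claw": 0,"x": 0.5,"y": 0,"z": 1,"spin": 0},{"claw": 0,"x": 0.5,"y": 0,"z": 1,"spin": 0}])

```text
time_s: 17.75
tcp_pos: [0.5333, 0.1835, 0.1062]
tcp_rot: [-1.946, -2.465, 0.001]
wrist_force: [-0.2, -0.7, 0.7]
opening: 0.0005
grip_force: 0.0
```

>>> send_rows(commands=[{"claw": 0,"x": 0.2,"y": 0,"z": 0.5,"spin": 0},{"claw": 0,"x": 0.4,"y": 0,"z": 1,"spin": 0},{"claw": 0,"x": 0.4,"y": 0,"z": 1,"spin": 0}])

```text
time_s: 18.0
tcp_pos: [0.5331, 0.1868, 0.0965]
tcp_rot: [1.947, 2.465, -0.0]
wrist_force: [0.2, -1.4, 4.4]
opening: 0.0005
grip_force: 2.7
```

```bash
python3 -c "
from w import *
st(); print(inf(robot.observe()['tcp_pos']))"
```

```text
18.0 [0.5331 0.1868 0.0965] tooly deg 13.39 F [ 0.2 -1.4  4.4] op 0.0005 mv 
[-0.00063291  0.13089062  0.09653489]
```

Push-back begins (4 N). Smaller steps now.

>>> send_rows(commands=[{"claw": 0,"x": 0.1,"y": 0,"z": 0.3,"spin": 0},{"claw": 0,"x": 0.2,"y": 0,"z": 0.6,"spin": 0},{"claw": 0,"x": 0.2,"y": 0,"z": 0.6,"spin": 0}])

```text
time_s: 18.25
tcp_pos: [0.533, 0.1885, 0.0913]
tcp_rot: [1.947, 2.464, 0.0]
wrist_force: [0.0, -3.3, 7.5]
opening: 0.0006
grip_force: 4.3
```

>>> send_rows(commands=[{"claw": 0,"x": 0.1,"y": 0,"z": 0.3,"spin": 0},{"claw": 0,"x": 0.1,"y": 0,"z": 0.6,"spin": 0},{"claw": 0,"x": 0.1,"y": 0,"z": 0.6,"spin": 0}])

```text
time_s: 18.5
tcp_pos: [0.5328, 0.1899, 0.0855]
tcp_rot: [1.947, 2.465, 0.001]
wrist_force: [-0.7, -2.5, 8.8]
opening: 0.0005
grip_force: 4.1
```

>>> send_rows(commands=[{"claw": 0,"x": 0,"y": 0,"z": 0.3,"spin": 0},{"claw": 0,"x": 0,"y": 0,"z": 0.5,"spin": 0},{"claw": 0,"x": 0,"y": 0,"z": 0.5,"spin": 0}])

```text
time_s: 18.75
tcp_pos: [0.5325, 0.1907, 0.0804]
tcp_rot: [-1.947, -2.466, -0.002]
wrist_force: [-0.7, 1.4, 3.8]
opening: 0.0004
grip_force: 2.4
```

>>> send_rows(commands=[{"claw": 0,"x": 0,"y": 0,"z": 0.3,"spin": 0},{"claw": 0,"x": 0,"y": 0,"z": 0.5,"spin": 0},{"claw": 0,"x": 0,"y": 0,"z": 0.5,"spin": 0}])

```text
time_s: 19.0
tcp_pos: [0.5321, 0.1898, 0.0748]
tcp_rot: [-1.947, -2.465, 0.001]
wrist_force: [0.8, -1.5, -0.5]
opening: 0.0005
grip_force: 0.0
```

The force has dropped to nothing. Checking whether it snapped.

Run:
```python
from w import *
st(); print(inf(robot.observe()['tcp_pos']))
p=optics.camera("side")
for r in nets.find_in(p,"handle")[:2]: print(np.round(r["xyz"],4),round(r["score"],2),"fix",inf(r["xyz"]).round(4))
for e in (.2,.06,0,-.08,-.14): print(e,proj(p,fx(-.002,.033+.147*np.cos(e),.064+.147*np.sin(e))).round(1))
cv2.imwrite("pics/w7.png",cv2.resize(p["color"][200:290,210:310],(700,630)[:2],interpolation=cv2.INTER_CUBIC)[:600])
```

```text
19.0 [0.5321 0.1898 0.0748] tooly deg 13.4 F [ 0.8 -1.5 -0.5] op 0.0005 mv 
[-0.000863    0.13395814  0.07477415]
0.2 [267.3 276.2]
0.06 [267.4 281.8]
0 [267.4 284. ]
-0.08 [267.4 286.5]
-0.14 [267.3 288.2]
```

View pics/w7.png

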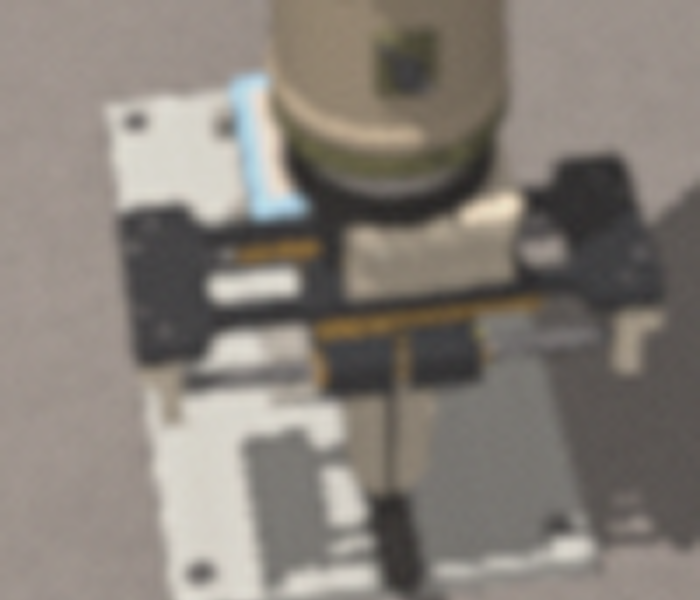

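>>> send_rows(commands=[{"claw": 0,"x": 0,"y": 0,"z": 0.1,"spin": 0},{"claw": 0,"x": 0,"y": 0,"z": 0.2,"spin": 0},{"claw": 0,"x": 0,"y": 0,"z": 0.2,"spin": 0}])

```text
time_s: 19.35
tcp_pos: [0.5323, 0.1895, 0.0729]
tcp_rot: [-1.948, -2.465, 0.001]
wrist_force: [-0.5, 0.2, -0.1]
opening: 0.0008
grip_force: 0.0
```

>>> send_rows(commands=[{"claw": 0,"x": 0,"y": 0,"z": 0.1,"spin": 0},{"claw": 0,"x": 0,"y": 0,"z": 0.2,"spin": 0},{"claw": 0,"x": 0,"y": 0,"z": 0.2,"spin": 0}])

```text
time_s: 19.6
tcp_pos: [0.5323, 0.1896, 0.0709]
tcp_rot: [-1.947, -2.465, 0.0]
wrist_force: [1.0, -0.0, -0.6]
opening: 0.0006
grip_force: 0.0
```

Run:
```python
from w import *
st(); p=optics.camera("side")
a=cv2.imread("pics/w7.png");b=cv2.resize(p["color"][200:290,210:310],(700,630),interpolation=cv2.INTER_CUBIC)[:600]
for im in (a,b):
    col=im[480:600,385:415].astype(int).mean((1,2)); print(col[::8].round(0))
g=p["color"][268:296,262:272].astype(int).mean((1,2));print(g.round())
```

```text
19.6 [0.5323 0.1896 0.0709] tooly deg 13.38 F [ 1.  -0.  -0.6] op 0.0006 mv 
[114. 101.  76.  61.  59.  61.  60.  59.  57.  57.  57.  57.  57.  63.
  89.]
[115. 112.  96.  69.  59.  62.  61.  59.  58.  57.  57.  57.  58.  57.
  59.]
[118. 116. 110.  94.  80.  80.  82.  79.  79.  80.  78.  77.  84.  92.
  94.  90.  87.  90. 104. 116. 120. 123. 124. 125. 129. 135. 142. 145.]
```

>>> send_rows(commands=[{"claw": 0,"x": 0,"y": 0,"z": 0.1,"spin": 0},{"claw": 0,"x": 0,"y": 0,"z": 0.2,"spin": 0},{"claw": 0,"x": 0,"y": 0,"z": 0.2,"spin": 0}])

```text
time_s: 19.9
tcp_pos: [0.5323, 0.1896, 0.0689]
tcp_rot: [-1.947, -2.465, 0.0]
wrist_force: [0.6, 0.1, -0.9]
opening: 0.0003
grip_force: 0.0
```

```bash
cat > tip.py <<'E'
from w import *
st(); p=optics.camera("side")
g=cv2.resize(p["color"][270:300,255:280],None,fx=8,fy=8,interpolation=cv2.INTER_CUBIC).astype(int).mean(2)
c=g[:,:].min(1); print("dark tip row",270+np.where(c<65)[0].max()/8, (c[::8]).round())
E
python3 tip.py
```

```text
19.9 [0.5323 0.1896 0.0689] tooly deg 13.38 F [ 0.6  0.1 -0.9] op 0.0003 mv 
dark tip row 285.75 [ 92.  87.  67.  49.  47.  51.  53.  54.  55.  54.  54.  53.  55.  55.
  50.  52.  67.  82.  85.  84.  84.  83.  83.  95. 123. 142. 144. 142.
 140. 141.]
```

>>> send_rows(commands=[{"claw": 0,"x": 0,"y": 0,"z": 0.1,"spin": 0},{"claw": 0,"x": 0,"y": 0,"z": 0.2,"spin": 0},{"claw": 0,"x": 0,"y": 0,"z": 0.2,"spin": 0}])

```text
time_s: 20.2
tcp_pos: [0.5325, 0.1898, 0.0671]
tcp_rot: [1.947, 2.465, 0.0]
wrist_force: [0.0, -0.4, 2.2]
opening: 0.0006
grip_force: 1.1
```

```bash
python3 tip.py
```

```text
20.2 [0.5325 0.1898 0.0671] tooly deg 13.38 F [ 0.  -0.4  2.2] op 0.0006 mv 
dark tip row 285.875 [ 93.  89.  77.  57.  47.  50.  53.  54.  56.  54.  53.  52.  55.  53.
  52.  54.  65.  81.  85.  85.  85.  84.  83.  94. 122. 141. 144. 141.
 140. 140.]
```

The tip stayed put while 2 N of contact returned, so it snapped and is resting on its stop. Lifting off and checking.

>>> send_rows(commands=[{"claw": 0,"x": 0,"y": 0,"z": -1,"spin": 0},{"claw": 0,"x": 0,"y": 0,"z": -4,"spin": 0},{"claw": 0,"x": 0,"y": 0,"z": -8,"spin": 0},{"claw": 0,"x": 0,"y": 0,"z": -12,"spin": 0},{"claw": 0,"x": 0,"y": 0,"z": -14,"spin": 0}])

```text
time_s: 20.67
tcp_pos: [0.5332, 0.1905, 0.212]
tcp_rot: [1.946, 2.464, 0.006]
wrist_force: [2.0, 0.1, -0.7]
opening: 0.0001
grip_force: 0.0
```

>>> send_rows(commands=[{"claw": 0,"x": -4,"y": 0,"z": -3,"spin": 0},{"claw": 0,"x": -8,"y": 0,"z": -5,"spin": 0},{"claw": 0,"x": -12,"y": 0,"z": -5,"spin": 0},{"claw": 0,"x": -16,"y": 0,"z": -5,"spin": 0},{"claw": 0,"x": -20,"y": 0,"z": -5,"spin": 0}])

```text
time_s: 21.08
tcp_pos: [0.5776, -0.0016, 0.2588]
tcp_rot: [1.946, 2.465, 0.002]
wrist_force: [0.6, -0.3, -0.1]
opening: 0.0007
grip_force: 0.0
```

>>> send_rows(commands=[{"claw": 0,"x": -4,"y": 0,"z": 0,"spin": 0},{"claw": 0,"x": -8,"y": 0,"z": 0,"spin": 0},{"claw": 0,"x": -10,"y": 0,"z": 0,"spin": 0},{"claw": 0,"x": -10,"y": 0,"z": 0,"spin": 0}])

```text
time_s: 21.42
tcp_pos: [0.6007, -0.1035, 0.2573]
tcp_rot: [1.956, 2.457, -0.003]
wrist_force: [-0.3, -0.1, 0.8]
opening: 0.0008
grip_force: 0.0
```

```bash
python3 tip.py
python3 - <<'E'
from w import *
w=optics.camera("wrist");p=optics.camera("side")
for r in nets.find_in(p,"handle")[:1]: print("fix",inf(r["xyz"]).round(4))
for c in (w,p):
  for r in nets.pinpoint(c,"award")[:3]: print("award",inf(r["xyz"]).round(4),round(r["score"],2))
a=cv2.resize(w["color"],(400,300));b=cv2.resize(p["color"][195:295,200:333],(400,300),interpolation=cv2.INTER_CUBIC)
q=optics.camera("top")["color"]
c=cv2.resize(q[140:240,155:288],(400,300),interpolation=cv2.INTER_CUBIC)
cv2.imwrite("pics/w8.png",np.vstack([np.hstack([a,b]),np.hstack([c,cv2.resize(q,(400,300))])]))
E
```

```text
21.42 [ 0.6007 -0.1035  0.2573] tooly deg 12.95 F [-0.3 -0.1  0.8] op 0.0008 mv 
dark tip row 285.75 [ 60.  61.  60.  59.  59.  59.  59.  60.  60.  58.  58.  59.  59.  59.
  55.  58.  68.  82.  86.  85.  85.  85.  84.  95. 120. 139. 141. 138.
 138. 138.]
fix [0.0023 0.1139 0.0666]
award [-0.002  -0.0926  0.014 ] 0.73
award [-0.0855 -0.2526 -0.0038] 0.72
award [-0.0852 -0.2527  0.002 ] 0.88
award [-0.2155 -0.5381  0.0025] 0.84
award [-0.0003 -0.0927  0.0141] 0.65
```

View pics/w8.png

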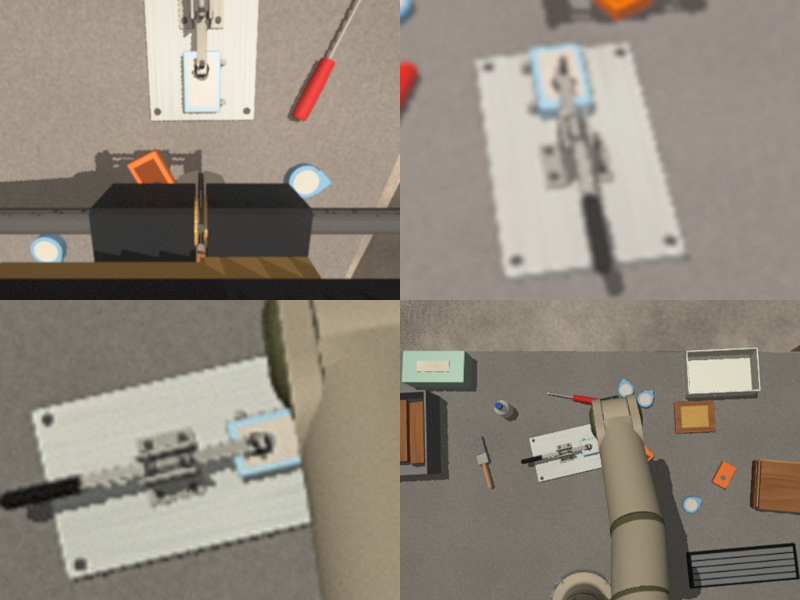

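The handle stays down with the tip unchanged at row 285.75. The pad is on the block, the block is against its pins at (222,64) and (222,89), and the other things haven't moved. Handing in.

```bash
python3 -c "
from cell import workorder
print(workorder.job_done())"
```

```text
the job is handed in; nothing more can be done
None
```

The award block is home against all three pins and clamped with the handle locked down; I let go of everything, left the other items where they were, and handed the job in at about 22 s.

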